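Clear up after a build: sort parts into the carousel and nest the pots

TASK

Clear up the desk: lay the wheel in the carousel's red bay, the tan tile in the tan bay and the blue rod in the blue bay, each flat on its bay's floor. Nest the two loose pots upright in the white pot on the green baseplate, first the orange one into the white one and only then the small teal one into the orange one. Leave the yellow pry tool where it lies.

Things in the scene. Friction and masses are not known exactly. Their poses are not given: they have to be found in the camera images.
- pot_medium_center (a point): Orange round straight-sided open pot, standing upright: 60 mm outside diameter, 45 mm high, wall 3 mm, floor 4 mm, 60 g. Point at its centre, half-way up (22.5 mm above its underside); z up.
- pot_small_center (a point): Small teal round straight-sided open pot, standing upright: 36 mm outside diameter, 60 mm high, wall 3 mm, floor 4 mm, 40 g. Point at its centre, half-way up (30 mm above its underside); z up.
- wheel_center (a point): Toy-vehicle wheel lying flat: black tyre with a red middle, 44 mm diameter, 18 mm thick, 30 g. Point at its centre; z is its axle, upright.
- tile_center (a point): Plain tan square tile lying flat, 32 x 32 x 12 mm, 20 g. Point at its centre; x and y along its sides, z up.
- rod_center (a point): Blue hexagonal rod lying on a flat side: 64 mm long, 12 mm across the flats (14 mm across the corners), 20 g. Point at its centre; x along its length.
- bay_wheel: Red-floored bay of the round carousel organizer, with a small sample wheel on the hub. 120 degree wedge. Origin: middle of the bay on its floor (15 mm above the table), 75 mm from the pivot; x outward from the pivot, z up. Clear walls 28 mm high and 3 mm thick: outer wall at radius 117 mm, dividers 65 mm from the origin; hub radius 35 mm, its top 28 mm over the floor.
- bay_tile: Tan-floored bay of the carousel, with a small sample tile on the hub. 120 degree wedge. Origin: middle of the bay on its floor (15 mm above the table), 75 mm from the pivot; x outward from the pivot, z up. Walls as of the red bay. The carousel turns on its pivot, with slight friction, if it is pushed.
- bay_rod: Blue-floored bay of the carousel, with a small sample rod on the hub. 120 degree wedge. Origin: middle of the bay on its floor (15 mm above the table), 75 mm from the pivot; x outward from the pivot, z up. Walls as of the red bay.
- pot_large: White round straight-sided open pot, fixed in the middle of a green baseplate (150 x 150 x 5 mm, fixed): 86 mm outside diameter, 30 mm high, wall 3 mm, floor 4 mm. Origin: centre of its underside, 5 mm above the table; z up.
- pry_center (a point): Yellow flat pry tool lying among the parts, not to be disturbed: 69 mm long, 24 mm wide, 10 mm high. Point near its middle, 5 mm above its underside; x along its length.
Not all that is in view belongs to the job. There is more than one size of the part that bears pot_small_center; the job needs the middle-sized.

How it is judged:
On the way, in this order (a step that is already met when the one before it is completed fails the run):
1. the orange pot stands in the white pot, before the teal pot is in the orange one (horizontal distance between pot_medium_center and pot_large below 0.013 m and z of pot_medium_center in the frame of pot_large between 0.0205 and 0.0325 m and angle between pot_medium_center's own z axis and vertical below 0.12 rad), for 0.2 s.
2. the teal pot stands in the orange pot (all of step 1 and horizontal distance between pot_small_center and pot_medium_center below 0.013 m and z of pot_small_center in the frame of pot_medium_center between 0.0055 and 0.0175 m and angle between pot_small_center's own z axis and vertical below 0.12 rad), for 0.2 s.
At the end, for the whole second after the job is handed in: Orange pot upright on the floor of the white pot, teal pot upright on the floor of the orange one (centres within 13 mm, heights within 6 mm); wheel, tile and rod flat (0.17 rad) on the floors of the red, tan and blue bays (heights within 6 mm); all released and at rest (all of step 2 and x of wheel_center in the frame of bay_wheel between -0.04 and 0.042 m and y of wheel_center in the frame of bay_wheel between -0.08 and 0.08 m and z of wheel_center in the frame of bay_wheel between 0.003 and 0.015 m and (angle between wheel_center's own z axis and vertical below 0.17 rad or angle between wheel_center's own z axis and vertical above 2.97 rad) and x of tile_center in the frame of bay_tile between -0.04 and 0.042 m and y of tile_center in the frame of bay_tile between -0.08 and 0.08 m and z of tile_center in the frame of bay_tile between 0 and 0.012 m and (angle between tile_center's own z axis and vertical below 0.17 rad or angle between tile_center's own z axis and vertical above 2.97 rad) and x of rod_center in the frame of bay_rod between -0.04 and 0.042 m and y of rod_center in the frame of bay_rod between -0.08 and 0.08 m and z of rod_center in the frame of bay_rod between 0 and 0.012 m and angle between rod_center's own x axis and vertical between 1.4 and 1.74 rad and linear speed of each of pot_medium, pot_small, wheel, tile, rod below 0.02 m/s); the robot touches nothing.
It fails at once if the yellow pry tool was moved by more than 20 mm (distance of pry_center from where it was at the start of the episode above 0.02 m).
It also fails if it takes over 128 s, if anything falls off the work surface, if the arm or the gripper's body presses on something with over 40 N, if the wrist force passes 120 N, or if a joint passes its speed limit or range.

ROBOT

A 6-joint arm with a two-finger parallel gripper is mounted at the origin on the work surface. World frame = base frame: x ahead of the robot, y to its left, z up, the work surface at z = 0. Lengths are in m, angles in rad, forces in N, time in s.
With the tool pointing down it reaches from about 0.2 to 0.875 m from the base axis. Payload 3.4 kg.
Tool frame: the origin (TCP) lies midway between the tips of the shut fingers; the grasp point (between the pads) lies 19 mm behind it; z points along the fingers, y is the direction in which the jaws open and shut (so a half turn about z gives the same grasp; the last joint's range is limited). The gripper opens to 94 mm and grips with 3 to 60 N. Pads are 16 mm wide; open, the fingers measure 119 mm over their backs; the gripper's body (75 mm by 177 mm) begins 78 mm behind the grasp point.
Start: joints at [-1.239, 0.276, 1.505, -0, 1.361, -0.121], TCP at [0.252, -0.517, 0.205] pointing down, gripper open.
Joint ranges: [-2.89, 2.89], [-0.75, 2.08], [0.22, 2.7], [-1.18, 4.32], [0.11, 2.71], [-2.7, 2.7]. Speed limits (rad/s): [2.57, 2.57, 3.14, 3.14, 3.14, 3.14].

INTERFACE

Orientations are given as a unit quaternion [w, x, y, z].
In Python, from plant import arm gives the robot as it stands.
- The arm moves only by the shell command python3 -m inch 'ROWS' [FORCE]. ROWS is JSON, a list of rows, each a list of 3 entries, a list of its own where there are three numbers: the shift along the tool's x, y, z in mm, then the turn, a rotation vector about the tool's x, y, z in rad, then the opening, from 0 (shut) to 1 (fully open). A call has 1 to 10 rows; each row is the pose to reach, as a shift and turn from the pose commanded when the call began, along the tool's axes at that moment; what a row does not reach only later rows make up. A row lasts 1/8 s, in which the tool goes at most 62.5 mm and 10.7 degrees, less where a joint would pass 70% of its speed; a pose out of reach is approached as far as the arm can. A call with a gripper value outside its range is refused whole. The fingers move at their own pace and stop on an object; FORCE is the grip in N (left out, the last holds). Time passes only in rows, so rows that repeat a pose let the fingers close. It gives the time, the measured TCP pose, the force and the opening at its end, in the units of the state.
- arm.get_state(): the state, without advancing time (a new reading comes with each control period).
- arm.get_image(name): name is "scene" or "top" or "wrist"; returns a dict with "color" (480x640x3 uint8, red, green, blue), "fx", "fy", "cx", "cy" (pixels), "T" (4x4, takes a point from camera to world coordinates); the wrist camera has in their place "tool_from_camera" (4x4, takes a point from camera to tool coordinates, whose origin is the TCP and whose axes are the flange's). Camera axes: x right, y down, z forward; pixel columns grow to the right and rows downward; lengths in m; the calibration is good to about 2 mm. A picture is of the moment at which its call begins: read the wrist's pose just before it. There is no depth.
- arm.sign_off(): hands the job in, once; it reports no verdict.
The state is a dict: "time_s": time; "q": joint angles; "qd": joint speeds; "joint_torque": joint torques, N m; "position": TCP position; "orientation": TCP orientation; "ft_force": force on the tool from outside, world axes, zero at the start; "wrist_torque": the same for the moment, N m; "finger_gap": finger opening in m.
Only numpy, scipy, OpenCV 4.12 (cv2) and the standard library are available. Lean on these libraries where they do the work, as an engineer would, in place of code of your own. Each camera call takes 0.05 s, during which the arm holds its last target.

## Working session

There is one attempt and no reset: what is moved stays moved. The work goes in short steps, Python scripts to look and compute and a shell command to move; the robot and the scene stay as the last step left them, time stands still between calls to the robot, and variables do not carry over. Pictures are saved under pics/ and viewed, and the job is handed in when it is done.

```bash
ls; mkdir -p pics; python3 - <<'E'
from plant import arm
import cv2,json
s=arm.get_state();print(s)
for n in("scene","top","wrist"):
    im=arm.get_image(n);cv2.imwrite(f"pics/{n}0.png",im["color"][:,:,::-1])
    print(n,{k:(v.tolist() if hasattr(v,'tolist') else v) for k,v in im.items() if k!="color"})
E
```

```text
pics
{'time_s': 0.0, 'q': array([-1.23898353e+00,  2.76594523e-01,  1.50610944e+00,  2.57921579e-06,
        1.36068168e+00, -1.20993763e-01]), 'qd': array([ 1.79545412e-03,  3.34689844e-05,  8.37647901e-04, -8.86965491e-04,
        7.17133364e-04,  9.64398416e-04]), 'joint_torque': array([-1.00848680e-03, -4.04593921e+01, -2.37235487e+01,  6.98794308e-02,
        3.47096706e-02, -1.40896477e-04]), 'position': array([ 0.25137414, -0.51652397,  0.20461445]), 'orientation': array([-8.91654168e-04,  9.74479736e-01,  2.24473697e-01, -9.30704549e-05]), 'ft_force': array([-0.58004442,  0.00434964,  0.26451766]), 'wrist_torque': array([0.03669447, 0.00361813, 0.01266461]), 'finger_gap': 0.09411660836664994}
scene {'fx': 489.3107415117147, 'fy': 489.3107415117147, 'cx': 312.6914498317745, 'cy': 238.910948830216, 'T': [[0.4723348213297177, 0.550821878782409, -0.6881097836930098, 1.15612913872556], [0.8814189641145698, -0.2957525514121775, 0.3682811942420982, -0.33892489370477397], [-0.000652884846227315, -0.78046504482123, -0.625199078337111, 0.6089705068798822], [0.0, 0.0, 0.0, 1.0]]}
top {'fx': 516.1363773859578, 'fy': 516.1363773859578, 'cx': 309.5824164249161, 'cy': 237.05962129224952, 'T': [[0.014177634479506278, -0.9918860047886909, 0.12633743778031334, 0.43480389237267736], [-0.9998628811530069, -0.012982273074257793, 0.01028005244312743, -0.015161237794620155], [-0.0085564930300658, -0.12646586136248164, -0.9919340564457256, 0.9839705291866118], [0.0, 0.0, 0.0, 1.0]]}
wrist {'fx': 375.90790614894934, 'fy': 375.90790614894934, 'cx': 326.0161525406482, 'cy': 241.86712622175753, 'tool_from_camera': [[-0.00028757838978699167, -0.9710708868965497, -0.23879122664079286, 0.06876331606514763], [0.999999825221296, -0.0004026140235394977, 0.00043296572845521667, 0.0005514471327024983], [-0.0005165811104706356, -0.23879106039358516, 0.9710708329571333, -0.1793834043268721], [0.0, 0.0, 0.0, 1.0]]}
```

View pics/scene0.png

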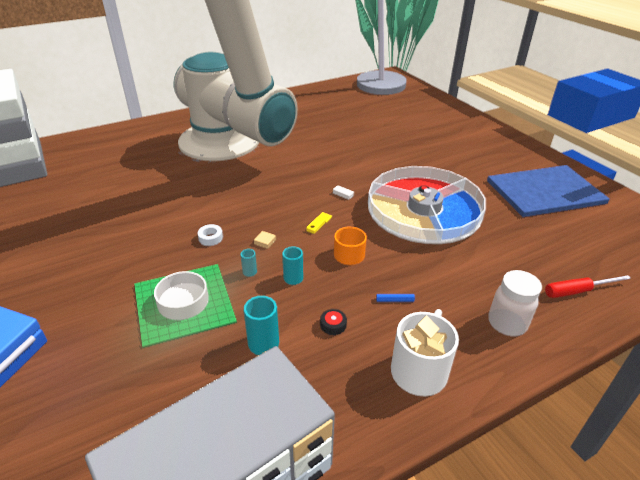

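View pics/top0.png

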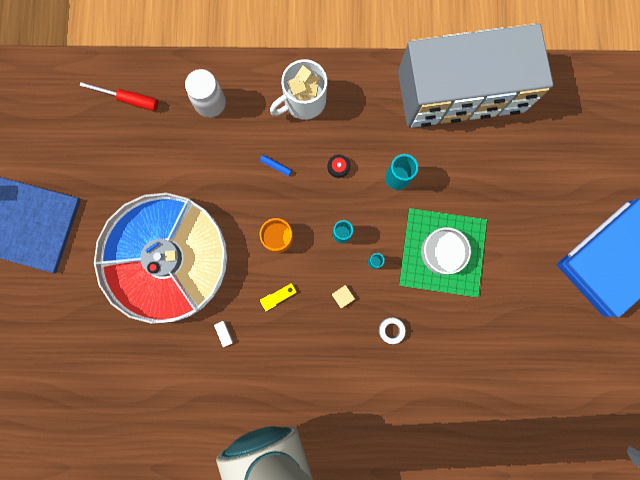

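View pics/wrist0.png

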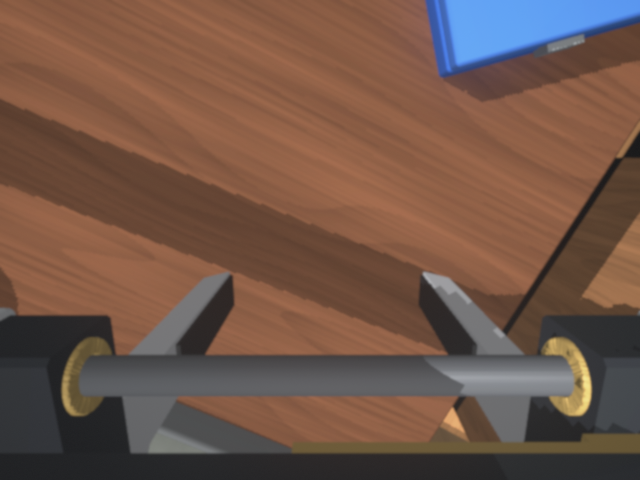

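The top view shows the job's parts: wheel (339,166), rod (276,166), orange pot (276,235), mid-sized teal pot (343,231), tile (343,296), white pot (446,251), pry tool (279,297) and the carousel (160,258). The other teal pots, the ring and the white block are not part of the job. Next I measure positions.

```bash
cat > h.py <<'E'
from plant import arm
import cv2,numpy as np
from scipy.spatial.transform import Rotation as R
def rot(s): w,x,y,z=s["orientation"]; return R.from_quat([x,y,z,w])
def grab(n):
    s=arm.get_state(); im=arm.get_image(n)
    if n=="wrist":
        T=np.eye(4);T[:3,:3]=rot(s).as_matrix();T[:3,3]=s["position"]; im["T"]=T@im["tool_from_camera"]
    im["s"]=s
    return im
def cast(im,u,v,z):
    d=im["T"][:3,:3]@np.array([(u-im["cx"])/im["fx"],(v-im["cy"])/im["fy"],1]);o=im["T"][:3,3]
    return o+d*(z-o[2])/d[2]
def proj(im,p):
    c=np.linalg.inv(im["T"])@np.append(p,1); return im["fx"]*c[0]/c[2]+im["cx"],im["fy"]*c[1]/c[2]+im["cy"]
def mask(im,lo,hi,box=None):
    hsv=cv2.cvtColor(im["color"],cv2.COLOR_RGB2HSV); m=cv2.inRange(hsv,lo,hi)
    if box:
        k=np.zeros_like(m);x0,y0,x1,y1=box;k[y0:y1,x0:x1]=255;m&=k
    return m
def blobs(m,amin=30):
    cs,_=cv2.findContours(m,cv2.RETR_EXTERNAL,cv2.CHAIN_APPROX_NONE)
    return sorted([c for c in cs if cv2.contourArea(c)>amin],key=cv2.contourArea,reverse=True)
def cen(c):
    m=cv2.moments(c);return m["m10"]/m["m00"],m["m01"]/m["m00"]
def go(target,yaw=None,s=None):
    """tool-frame shift mm and turn to reach TCP target (pointing down, jaw dir angle yaw of tool y in world)"""
    s=s or arm.get_state();r=rot(s)
    sh=r.inv().apply(np.array(target)-s["position"])*1000
    ry=r.as_matrix()[:,1];cur=np.arctan2(ry[1],ry[0])
    out=[np.round(sh,1).tolist()]
    if yaw is not None:
        d=(yaw-cur+np.pi/2)%np.pi-np.pi/2
        # desired: z down, y=(cos yaw, sin yaw,0)
        a=cur+d;y=np.array([np.cos(a),np.sin(a),0]);z=np.array([0,0,-1.]);M=np.stack([np.cross(y,z),y,z],1)
        out.append(np.round((r.inv()*R.from_matrix(M)).as_rotvec(),3).tolist())
    return out
E
python3 - <<'E'
from h import *
t=grab("top");s=grab("scene")
C={"orange":((8,150,120),(18,255,255),.0225),"teal":((85,120,60),(97,255,255),.03),"blue":((103,150,80),(118,255,255),.006),"yellow":((25,150,120),(34,255,255),.005),"tan":((14,60,120),(26,150,255),.006),"red":((0,180,120),(4,255,255),.018),"green":((50,120,60),(75,255,255),.005)}
for k,(lo,hi,z) in C.items():
    for n,im in(("top",t),("scene",s)):
        for c in blobs(mask(im,lo,hi),25)[:6]:
            u,v=cen(c);r=cv2.minAreaRect(c);print(k,n,int(cv2.contourArea(c)),round(u,1),round(v,1),cast(im,u,v,z)[:2].round(4),np.round(r[1],0),round(r[2]))
E
```

```text
orange top 265933 308.3 219.9 [ 0.5898 -0.0023] [639. 479.] 0
orange top 2976 533.8 471.8 [ 0.144  -0.4076] [ 20. 239.] 90
orange scene 117800 382.4 271.1 [0.6496 0.0723] [382. 616.] 62
orange scene 11842 548.7 441.4 [1.0125 0.076 ] [231. 119.] 0
orange scene 9825 86.8 169.1 [ 0.0316 -0.3349] [ 78. 214.] 74
orange scene 8237 86.9 430.2 [ 0.7206 -0.4361] [ 91. 239.] 77
orange scene 474 325.9 85.2 [-0.1532  0.4094] [11. 68.] 79
orange scene 111 596.0 180.5 [0.6271 0.6678] [20.  9.] 27
teal top 797 401.2 171.4 [ 0.6838 -0.1767] [27. 37.] 34
teal top 580 249.5 441.9 [0.1883 0.0962] [19. 63.] 68
teal top 330 342.3 231.0 [ 0.5685 -0.0662] [22. 19.] 90
teal top 172 375.8 260.4 [ 0.5144 -0.1285] [14. 17.] 63
teal top 49 258.2 462.1 [0.1543 0.0798] [16. 51.] 67
teal scene 1583 261.2 323.6 [ 0.6669 -0.1681] [58. 32.] 85
teal scene 622 292.7 264.9 [ 0.5672 -0.0639] [37. 19.] 90
teal scene 94 247.6 254.0 [ 0.5017 -0.1232] [10. 14.] 90
blue top 5483 609.4 264.6 [ 0.5143 -0.5718] [ 81. 106.] 50
blue top 2655 141.0 227.9 [0.5729 0.3189] [43. 99.] 54
blue top 176 275.2 165.0 [0.6998 0.0638] [33.  7.
[... 1137 characters left out ...]
388 0.2943] [97. 45.] 33
red top 445 135.6 99.2 [0.8257 0.3395] [40. 13.] 16
red top 144 338.5 164.5 [ 0.6991 -0.0586] [13. 13.] 90
red scene 486 567.5 288.0 [0.8314 0.3308] [15. 48.] 81
red scene 358 416.9 183.3 [0.4404 0.3103] [10. 60.] 90
red scene 159 333.1 317.6 [ 0.6996 -0.0576] [13. 16.] 90
green top 6070 442.9 252.4 [ 0.5334 -0.2588] [81. 78.] 8
green scene 1152 215.0 302.3 [ 0.5647 -0.2109] [61. 57.] 76
green scene 449 144.4 294.3 [ 0.4887 -0.3122] [24. 52.] 21
green scene 40 143.6 332.8 [ 0.5749 -0.3335] [13.  5.] 83
green scene 36 152.8 333.7 [ 0.5835 -0.3211] [6. 9.] 76
green scene 32 193.1 323.1 [ 0.5924 -0.2579] [5. 9.] 72
green scene 31 173.3 328.2 [ 0.5879 -0.2891] [5. 8.] 79
```

```bash
python3 - <<'E'
from h import *
im=grab("top")["color"][:,:,::-1]
cv2.imwrite("pics/z1.png",cv2.resize(im[140:340,90:350],None,fx=3,fy=3,interpolation=cv2.INTER_CUBIC))
E
```

```text
(no output)
```

View pics/z1.png

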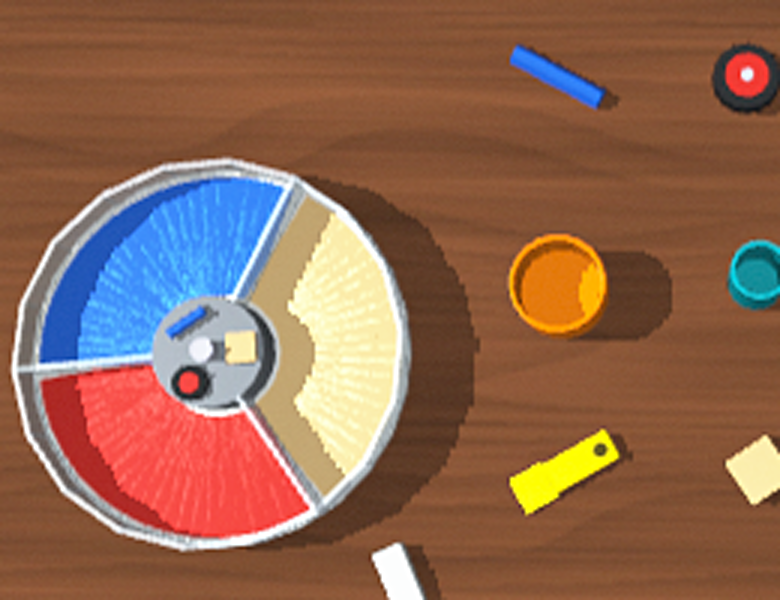

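```bash
python3 - <<'E'
from h import *
t=grab("top");s=grab("scene")
def rep(name,n,im,c,z):
    e=cv2.fitEllipse(cv2.convexHull(c)); print(name,n,int(cv2.contourArea(c)),np.round(e[0],1),np.round(e[1],1),"ell@z",cast(im,*e[0],z)[:2].round(4),"cen",cast(im,*cen(c),z)[:2].round(4))
for n,im,b in(("top",t,(240,205,310,265)),("scene",s,(325,220,375,270))):
    for c in blobs(mask(im,(8,215,140),(22,255,255),b))[:1]: rep("orange",n,im,c,.0225)
# white pot
for n,im,b in(("top",t,(405,210,487,295)),("scene",s,(140,265,220,325))):
    for c in blobs(mask(im,(0,0,90),(180,70,255),b))[:1]: rep("white",n,im,c,.02 if n=="scene" else .03)
# wheel dark
for n,im,b in(("top",t,(322,148,356,182)),("scene",s,(315,305,352,338))):
    for c in blobs(mask(im,(0,0,0),(180,255,60),b))[:1]: rep("wheel",n,im,c,.012)
# carousel: hub knob + dividers
for u,v,z in((157.3,256.7,.045),): print("pivot",cast(t,u,v,z))
p=cast(t,157.3,256.7,.045)
for nm,(u,v) in {"blue/tan":(295,185),"blue/red":(25,369),"tan/red":(318,500)}.items():
    q=cast(t,90+u/3,140+v/3,.043);d=q-p;print(nm,q[:2].round(3),np.hypot(*d[:2]).round(3),np.degrees(np.arctan2(d[1],d[0])).round(1))
# outer wall ring: all carousel hull
m=mask(t,(0,0,120),(180,90,255),(90,188,232,328))
c=np.vstack(blobs(m,20));rep("ring","top",t,c,.043)
# rod, pry, tile angles in world
for k,lo,hi,b,z in(("rod",(103,120,60),(118,255,255),(250,145,300,185),.012),("pry",(25,150,120),(34,255,255),(250,275,305,315),.01),("tile",(14,40,120),(28,160,255),(325,280,360,312),.012)):
    c=blobs(mask(t,lo,hi,b))[0];bx=cv2.boxPoints(cv2.minAreaRect(c));W=np.array([cast(t,*q,z)[:2] for q in bx]);e=np.diff(W,axis=0)
    print(k,W.mean(0).round(4),[(np.hypot(*x).round(4),np.degrees(np.arctan2(x[1],x[0])).round(1)) for x in e[:2]])
st=t["s"];M=rot(st).as_matrix();print("tool y deg",np.degrees(np.arctan2(M[1,1],M[0,1])),"x",M[:,0])
E
```

```text
orange top 809 [275.9 234.6] [31.8 33.9] ell@z [0.561  0.0583] cen [0.561  0.0584]
orange scene 975 [349.9 245.1] [36.2 38.3] ell@z [0.5604 0.0596] cen [0.5603 0.059 ]
white top 1782 [445.7 250.9] [47.2 49.7] ell@z [ 0.5337 -0.2579] cen [ 0.5339 -0.2578]
white scene 2086 [181.1 295.3] [48.7 56.4] ell@z [ 0.5369 -0.2588] cen [ 0.5369 -0.2589]
wheel top 364 [338.6 165.8] [22.  22.7] ell@z [ 0.6981 -0.0592] cen [ 0.698 -0.059]
wheel scene 217 [332.9 322. ] [24.8 26.6] ell@z [ 0.7031 -0.0596] cen [ 0.7116 -0.0658]
pivot [0.51452349 0.27268948 0.045     ]
blue/tan [0.618 0.221] 0.116 -26.6
blue/red [0.502 0.381] 0.109 96.8
tan/red [0.425 0.198] 0.116 -140.3
ring top 13475 [165.5 264.6] [130.5 155.7] ell@z [0.5004 0.2575] cen [0.5116 0.2682]
rod [0.6983 0.0634] [(np.float64(0.0133), np.float64(-26.3)), (np.float64(0.0641), np.float64(-118.1))]
pry [0.4462 0.0527] [(np.float64(0.0684), np.float64(-59.5)), (np.float64(0.0244), np.float64(-149.2))]
tile [ 0.4479 -0.0687] [(np.float64(0.0329), np.float64(-54.4)), (np.float64(0.0332), np.float64(-144.5))]
tool y deg -64.05778154126548 x [8.99235680e-01 4.37464502e-01 1.72917893e-05]
```

```bash
python3 - <<'E'
from h import *
print(go((.561,.0585,.14),-np.pi/2))
E
```

```text
[[530.1, -382.1, 65.4], [-0.0, 0.0, 0.453]]
```

```bash
python3 -m inch '[[[530,-382,0],[0,0,0.453],1],[[530,-382,0],[0,0,0.453],1],[[530,-382,0],[0,0,0.453],1],[[530,-382,0],[0,0,0.453],1],[[530,-382,0],[0,0,0.453],1],[[530,-382,0],[0,0,0.453],1],[[530,-382,0],[0,0,0.453],1],[[530,-382,0],[0,0,0.453],1],[[530,-382,0],[0,0,0.453],1],[[530,-382,0],[0,0,0.453],1]]' 20
python3 -m inch '[[[0,0,0],[0,0,0],1],[[0,0,0],[0,0,0],1]]'
python3 - <<'E'
from h import *
print(go((.561,.0585,.032),-np.pi/2))
im=grab("wrist");cv2.imwrite("pics/w1.png",im["color"][:,:,::-1])
print(proj(im,(.561,.0585,.045)))
E
```

```text
time_s: 1.65
position: [0.5474, 0.0332, 0.2057]
orientation: [0.0, 1.0, 0.0, 0.0]
ft_force: [0.8, -0.3, 0.2]
finger_gap: 0.0938
time_s: 1.9
position: [0.5461, 0.0311, 0.2052]
orientation: [0.0, 1.0, 0.0, -0.0]
ft_force: [0.2, -0.4, 0.7]
finger_gap: 0.0939
[[15.1, -27.5, 173.2], [0.001, 0.001, 0.001]]
(np.float64(295.03514718388385), np.float64(210.45183706351256))
```

View pics/w1.png

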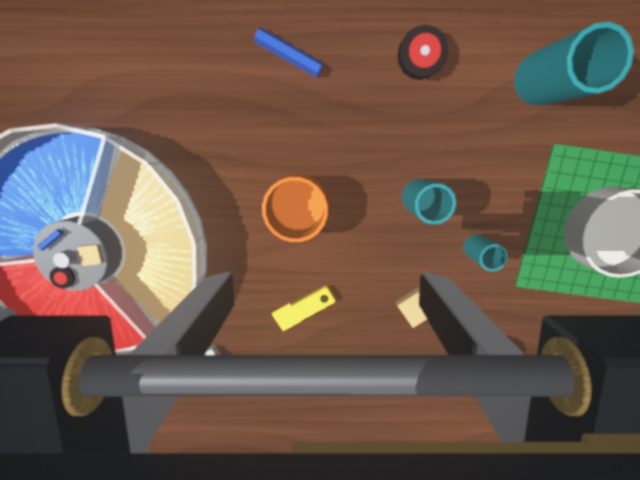

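The wrist view shows the orange rim at about (295,209), where I predicted (295,210), so the positions hold. I go down onto the orange pot.

```bash
python3 -m inch '[[[15,-27.5,60],[0,0,0],1],[[15,-27.5,120],[0,0,0],1],[[15,-27.5,150],[0,0,0],1],[[15,-27.5,173],[0,0,0],1],[[15,-27.5,173],[0,0,0],1],[[15,-27.5,173],[0,0,0],1],[[15,-27.5,173],[0,0,0],0.4],[[15,-27.5,173],[0,0,0],0.4],[[15,-27.5,173],[0,0,0],0.4],[[15,-27.5,173],[0,0,0],0.4]]' 15
python3 -m inch '[[[0,0,0],[0,0,0],0.4],[[0,0,-40],[0,0,0],0.4],[[0,0,-80],[0,0,0],0.4],[[0,0,-80],[0,0,0],0.4]]'
python3 - <<'E'
from h import *
print(go((.535,-.258,.11),-np.pi/2))
im=grab("wrist");cv2.imwrite("pics/w2.png",im["color"][:,:,::-1])
im=grab("top");cv2.imwrite("pics/t2.png",im["color"][:,:,::-1])
E
```

```text
time_s: 3.2
position: [0.5617, 0.0589, 0.0328]
orientation: [0.0, 1.0, 0.0, 0.0]
ft_force: [0.2, -0.2, 1.1]
finger_gap: 0.0598
time_s: 3.7
position: [0.564, 0.0588, 0.1154]
orientation: [0.0, 1.0, -0.0, 0.003]
ft_force: [-0.8, 0.1, -1.1]
finger_gap: 0.0597
[[-29.0, 316.8, 5.2], [0.0, -0.007, -0.0]]
```

View pics/w2.png

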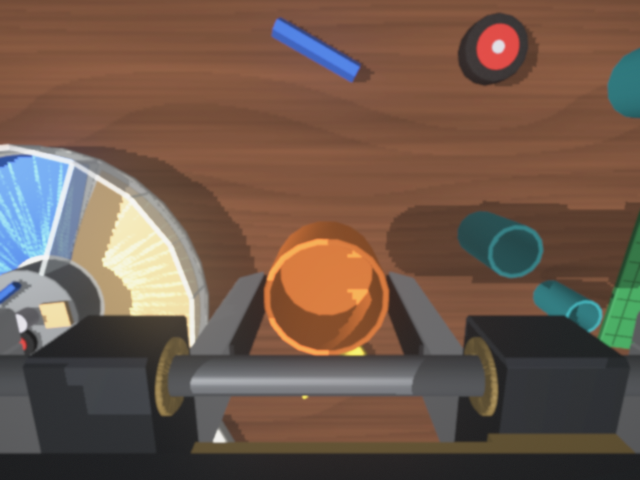

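The orange pot is held centred between the fingers. I carry it over the white pot.

```bash
python3 -m inch '[[[-27,317,-10],[0,0,0],0.4],[[-27,317,-10],[0,0,0],0.4],[[-27,317,-10],[0,0,0],0.4],[[-27,317,-10],[0,0,0],0.4],[[-27,317,-10],[0,0,0],0.4],[[-27,317,-10],[0,0,0],0.4],[[-27,317,-10],[0,0,0],0.4],[[-27,317,-10],[0,0,0],0.4]]'
python3 - <<'E'
from h import *
print(go((.535,-.258,.042),-np.pi/2))
im=grab("wrist");cv2.imwrite("pics/w3.png",im["color"][:,:,::-1])
im=grab("scene");cv2.imwrite("pics/s3.png",cv2.resize(im["color"][180:380,60:330,::-1],None,fx=2.8,fy=2.8))
E
```

```text
time_s: 4.8
position: [0.534, -0.2562, 0.1215]
orientation: [-0.001, 1.0, 0.001, -0.001]
ft_force: [-0.0, 0.9, 0.4]
finger_gap: 0.0597
[[1.1, 1.9, 79.5], [-0.002, 0.002, 0.001]]
```

View pics/w3.png

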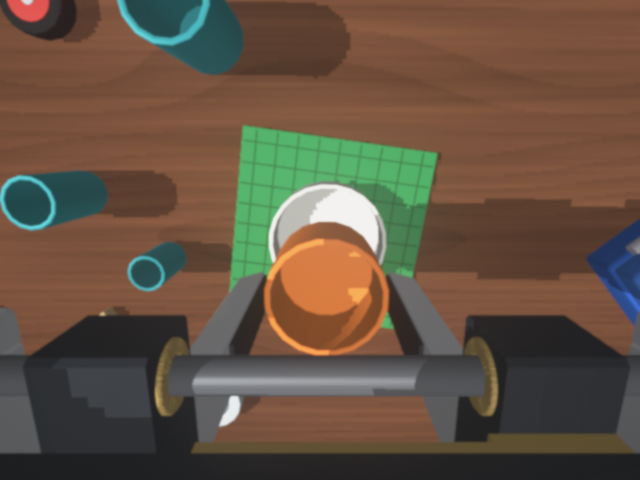

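View pics/s3.png

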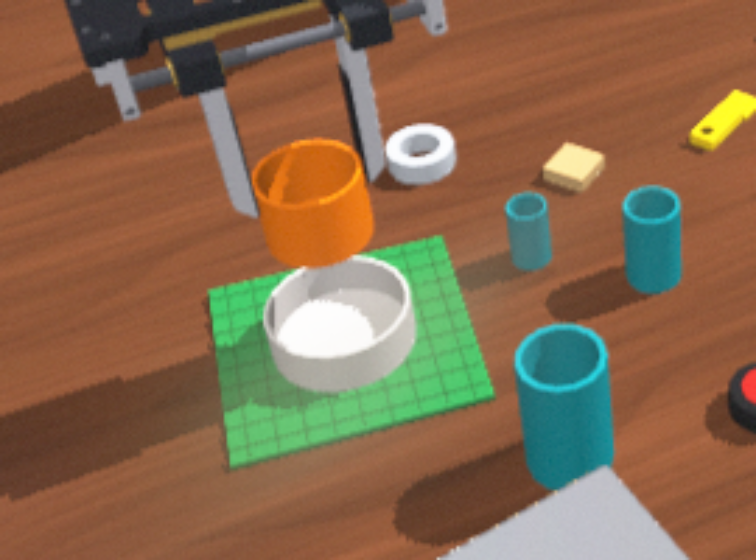

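Both views show the orange pot level and lined up with the white pot. I lower it and stop just before release to check.

```bash
python3 -m inch '[[[1,2,25],[0,0,0],0.4],[[1,2,50],[0,0,0],0.4],[[1,2,65],[0,0,0],0.4],[[1,2,75],[0,0,0],0.4],[[1,2,79],[0,0,0],0.4],[[1,2,79],[0,0,0],0.4],[[1,2,79],[0,0,0],0.4]]'

```

```text
time_s: 5.78
position: [0.536, -0.2606, 0.0442]
orientation: [0.0, 1.0, -0.0, 0.001]
ft_force: [0.9, -0.2, -1.1]
finger_gap: 0.0596
```

```bash
python3 -m inch '[[[0,-2,2],[0,0,0],0.4],[[0,-2,2],[0,0,0],0.4],[[0,-2,2],[0,0,0],0.8],[[0,-2,2],[0,0,0],0.8],[[0,-2,2],[0,0,0],0.8],[[0,-2,2],[0,0,0],0.8],[[0,-2,-60],[0,0,0],0.8],[[0,-2,-110],[0,0,0],0.7],[[0,-2,-110],[0,0,0],0.7]]'
python3 - <<'E'
from h import *
print(go((.5675,-.065,.11),-np.pi/2), go((.5675,-.065,.11),np.radians(-42)))
im=grab("wrist");cv2.imwrite("pics/w4.png",im["color"][:,:,::-1])
im=grab("scene");cv2.imwrite("pics/s4.png",cv2.resize(im["color"][180:380,60:330,::-1],None,fx=2.8,fy=2.8))
E
```

```text
time_s: 6.9
position: [0.5382, -0.2599, 0.1582]
orientation: [0.003, 1.0, -0.0, 0.004]
ft_force: [-0.2, 0.4, 0.1]
finger_gap: 0.0659
[[28.9, -195.1, 47.4], [0.005, -0.008, -0.0]] [[28.9, -195.1, 47.4], [0.008, -0.006, -0.838]]
```

View pics/w4.png

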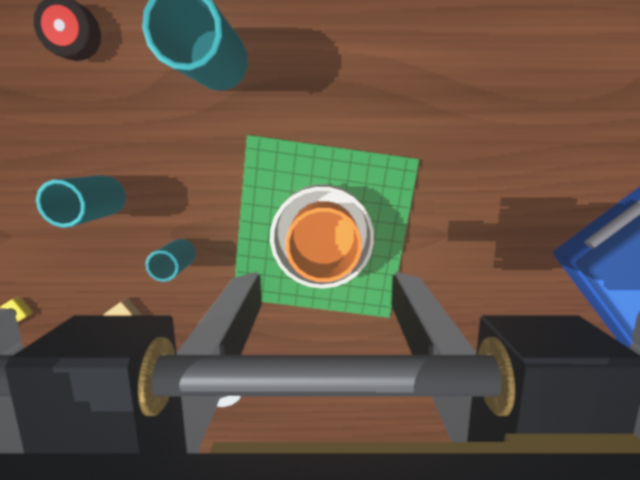

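View pics/s4.png

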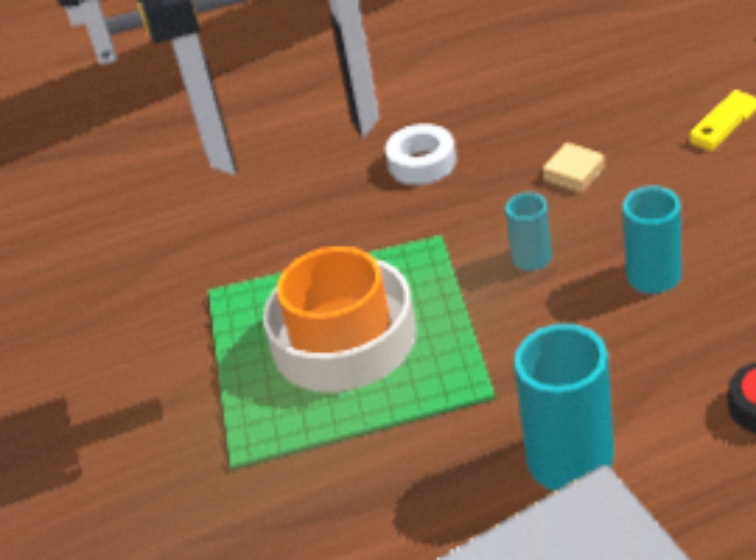

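The orange pot stands upright in the white one, at about (323,243) in the wrist view. Next is the mid-sized teal pot.

```bash
python3 -m inch '[[[30,-195,30],[0,0,0],0.7],[[30,-195,30],[0,0,0],0.7],[[30,-195,30],[0,0,0],0.7],[[30,-195,30],[0,0,0],0.7],[[30,-195,30],[0,0,0],0.7],[[30,-195,30],[0,0,0],0.7]]'
python3 - <<'E'
from h import *
t=grab("top");s=grab("scene");w=grab("wrist")
print(go((.568,-.065,.046),-np.pi/2))
cv2.imwrite("pics/w5.png",w["color"][:,:,::-1])
for n,im,b,z in(("top",t,(415,220,475,280),.054),("scene",s,(150,255,220,325),.0315)):
    c=blobs(mask(im,(8,205,120),(22,255,255),b))[0]
    e=cv2.fitEllipse(cv2.convexHull(c));print(n,cv2.contourArea(c),e,cast(im,*e[0],z))
E
```

```text
time_s: 7.75
position: [0.5653, -0.0647, 0.123]
orientation: [0.0, 1.0, -0.001, -0.0]
ft_force: [-0.5, 0.1, -0.1]
finger_gap: 0.0661
[[2.5, 0.2, 77.5], [0.0, -0.0, -0.002]]
top 854.5 ((448.697998046875, 250.74069213867188), (31.91809844970703, 36.56535339355469), 63.914146423339844) [ 0.53163039 -0.25712665  0.054     ]
scene 756.5 ((175.41281127929688, 283.74359130859375), (28.474720001220703, 41.530452728271484), 54.60084915161133) [ 0.51761239 -0.26107779  0.0315    ]
```

View pics/w5.png

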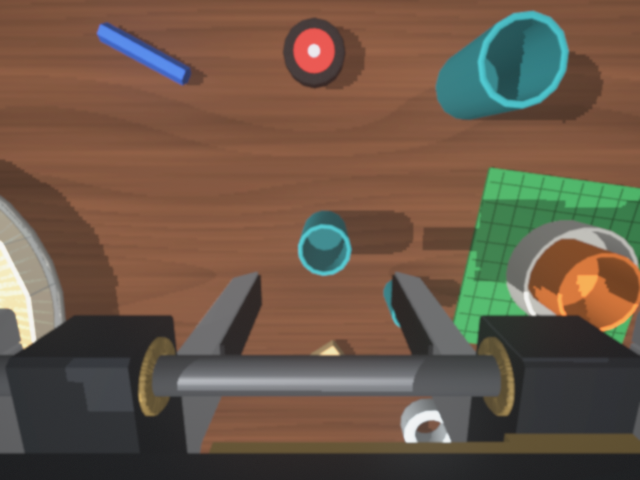

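```bash
python3 - <<'E'
from h import *
w=grab("wrist")
c=blobs(mask(w,(82,90,60),(100,255,255),(285,200,365,285)))[0];print(cv2.contourArea(c),cast(w,325,249,.06))
E
python3 -m inch '[[[3,0,30],[0,0,0],0.7],[[3,0,60],[0,0,0],0.7],[[3,0,77],[0,0,0],0.7],[[3,0,77],[0,0,0],0.7],[[3,0,77],[0,0,0],0.7]]'
```

```text
2469.0 [ 0.56998225 -0.06479888  0.06      ]
time_s: 8.57
position: [0.5692, -0.0638, 0.0473]
orientation: [0.0, 1.0, -0.0, 0.001]
ft_force: [0.4, -0.4, 0.2]
finger_gap: 0.0661
```

```bash
python3 -m inch '[[[0,0,0],[0,0,0],0.2],[[0,0,0],[0,0,0],0.2],[[0,0,0],[0,0,0],0.2],[[0,0,0],[0,0,0],0.2],[[0,0,0],[0,0,0],0.2],[[0,0,-50],[0,0,0],0.2],[[0,0,-100],[0,0,0],0.2],[[0,0,-100],[0,0,0],0.2]]' 15
python3 - <<'E'
from h import *
w=grab("wrist");cv2.imwrite("pics/w6.png",w["color"][:,:,::-1])
print(go((.534,-.2575,.15),-np.pi/2))
E
```

```text
time_s: 9.57
position: [0.5714, -0.0638, 0.1505]
orientation: [0.001, 1.0, -0.0, 0.004]
ft_force: [-0.0, 0.0, -0.6]
finger_gap: 0.0361
[[-35.4, 194.1, -1.9], [0.001, -0.004, -0.0]]
```

View pics/w6.png

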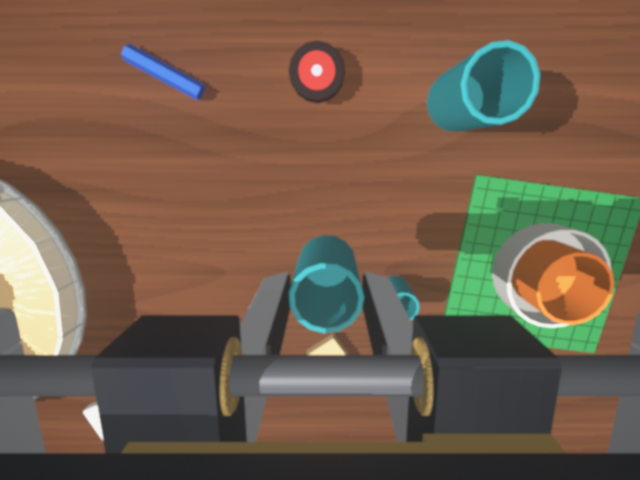

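```bash
python3 -m inch '[[[-34,194,0],[0,0,0],0.2],[[-34,194,0],[0,0,0],0.2],[[-34,194,0],[0,0,0],0.2],[[-34,194,0],[0,0,0],0.2],[[-34,194,0],[0,0,0],0.2],[[-34,194,0],[0,0,0],0.2],[[-34,194,0],[0,0,0],0.2]]'
python3 - <<'E'
from h import *
w=grab("wrist");cv2.imwrite("pics/w7.png",w["color"][:,:,::-1]);t=grab("top");cv2.imwrite("pics/t7.png",cv2.resize(t["color"][190:310,380:510,::-1],None,fx=4,fy=4));s=grab("scene");cv2.imwrite("pics/s7.png",cv2.resize(s["color"][180:380,60:330,::-1],None,fx=2.8,fy=2.8))
for c in blobs(mask(w,(5,140,100),(22,255,255),(230,150,420,330)),300):
    print(cv2.contourArea(c),cv2.boundingRect(c))
print("pred rim for .536,-.259",[np.round(proj(w,(.536+a,-.259+b,.054)),0) for a,b in((0,0),(.03,0),(0,.03),(0,-.03))])
E
```

```text
time_s: 10.5
position: [0.5347, -0.2555, 0.1463]
orientation: [-0.0, 1.0, 0.001, -0.0]
ft_force: [-1.0, 0.7, -0.4]
finger_gap: 0.0362
2737.5 (292, 199, 77, 71)
pred rim for .536,-.259 [array([330., 243.]), array([330., 203.]), array([290., 243.]), array([370., 243.])]
```

View pics/w7.png

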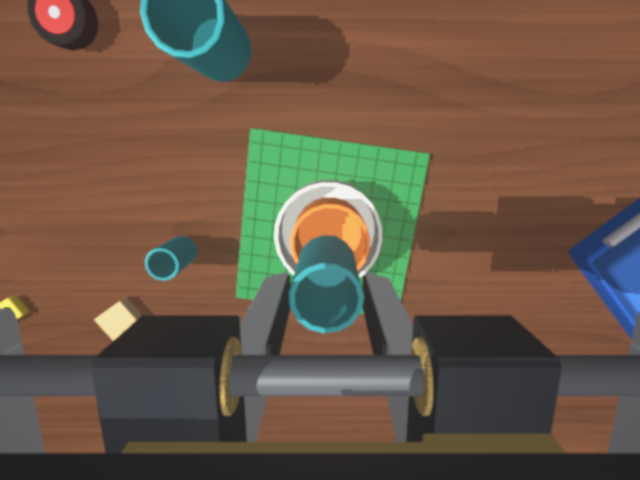

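View pics/s7.png

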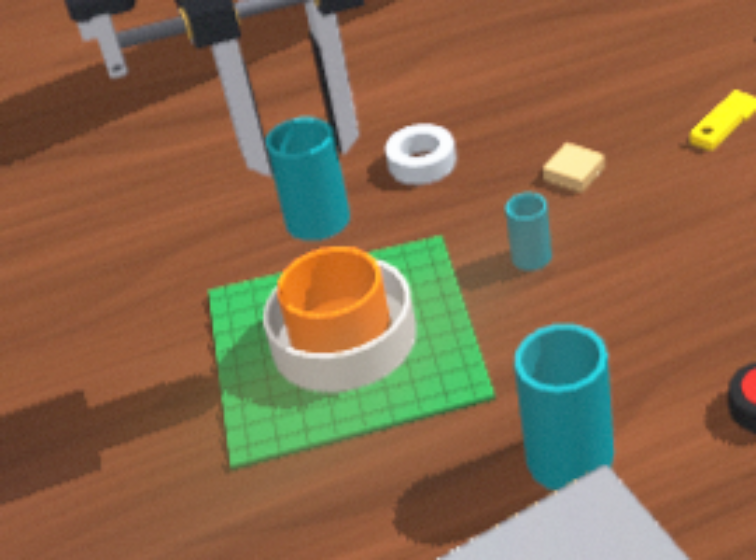

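```bash
python3 -m inch '[[[1,2,20],[0,0,0],0.2],[[1,2,25],[0,0,0],0.2],[[1,2,25],[0,0,0],0.2]]'
python3 - <<'E'
from h import *
print(go((.536,-.2585,.061),-np.pi/2))
E
```

```text
time_s: 11.02
position: [0.5354, -0.2589, 0.1213]
orientation: [-0.0, 1.0, 0.0, -0.0]
ft_force: [0.7, -0.3, -0.1]
finger_gap: 0.0362
[[0.7, -0.3, 60.3], [-0.0, 0.001, 0.0]]
```

```bash
python3 -m inch '[[[1,0,25],[0,0,0],0.2],[[1,0,45],[0,0,0],0.2],[[1,0,55],[0,0,0],0.2],[[1,0,60],[0,0,0],0.2],[[1,0,60],[0,0,0],0.2],[[1,0,60],[0,0,0],0.2]]'

```

```text
time_s: 11.78
position: [0.537, -0.2595, 0.0622]
orientation: [0.0, 1.0, -0.0, 0.001]
ft_force: [0.4, -0.1, 0.3]
finger_gap: 0.0362
```

```bash
python3 -m inch '[[[0,0,1.5],[0,0,0],0.2],[[0,0,1.5],[0,0,0],0.5],[[0,0,1.5],[0,0,0],0.6],[[0,0,1.5],[0,0,0],0.6],[[0,0,1.5],[0,0,0],0.6],[[0,0,-50],[0,0,0],0.6],[[0,0,-90],[0,0,0],0.6],[[0,0,-90],[0,0,0],0.6],[[0,0,-90],[0,0,0],0.6]]'
python3 - <<'E'
from h import *
w=grab("wrist");cv2.imwrite("pics/w8.png",w["color"][:,:,::-1]);s=grab("scene");cv2.imwrite("pics/s8.png",cv2.resize(s["color"][180:380,60:330,::-1],None,fx=2.8,fy=2.8))
t=grab("top");cv2.imwrite("pics/t8.png",cv2.resize(t["color"][190:310,380:510,::-1],None,fx=4,fy=4))
print(go((.448,-.069,.12),np.radians(-54.5)))
E
```

```text
time_s: 12.9
position: [0.5358, -0.2588, 0.1508]
orientation: [-0.0, 1.0, -0.0, -0.001]
ft_force: [0.1, -0.4, -0.1]
finger_gap: 0.0564
[[-87.4, -189.5, 30.3], [-0.003, 0.002, -0.62]]
```

View pics/w8.png

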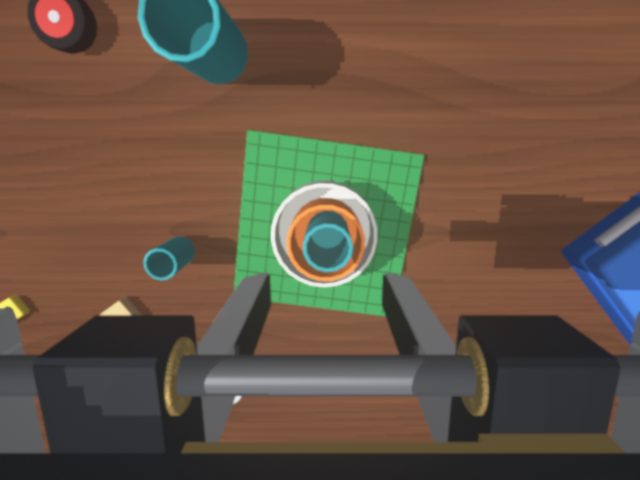

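View pics/s8.png

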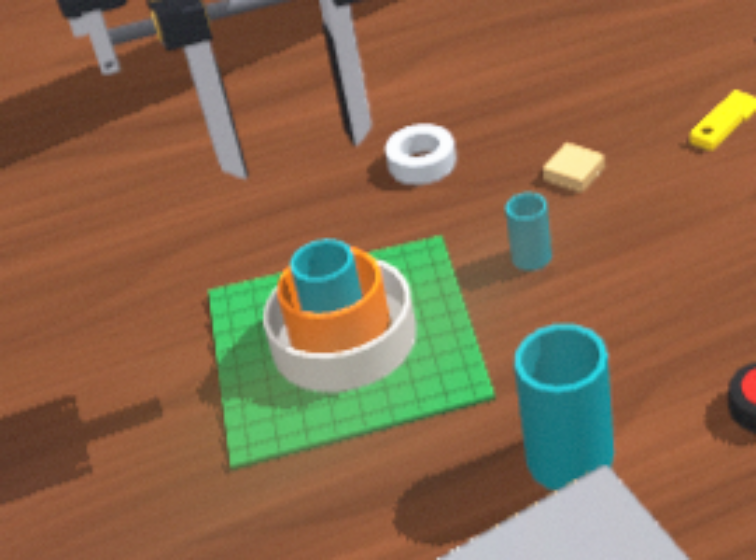

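The teal pot now stands in the orange one, with rims concentric near (327,245) in the wrist view. Next is the tile.

```bash
python3 -m inch '[[[-87,-189,20],[0,0,-0.62],0.6],[[-87,-189,20],[0,0,-0.62],0.6],[[-87,-189,20],[0,0,-0.62],0.6],[[-87,-189,20],[0,0,-0.62],0.6],[[-87,-189,20],[0,0,-0.62],0.6],[[-87,-189,20],[0,0,-0.62],0.6],[[-87,-189,20],[0,0,-0.62],0.6]]'
python3 - <<'E'
from h import *
w=grab("wrist");cv2.imwrite("pics/w9.png",w["color"][:,:,::-1])
print(go((.448,-.069,.003),np.radians(-54.5)),proj(w,(.448,-.069,.012)))
c=blobs(mask(w,(12,40,120),(28,170,255),(200,150,450,330)))[0]
print(cast(w,*cen(c),.012))
E
```

```text
time_s: 13.92
position: [0.4507, -0.0716, 0.1315]
orientation: [0.0, 0.953, 0.304, 0.0]
ft_force: [0.6, 1.2, -0.8]
finger_gap: 0.0561
[[-0.6, -3.6, 128.4], [0.001, -0.0, -0.002]] (np.float64(320.48703087816693), np.float64(236.97242700258198))
[ 0.45064756 -0.06616027  0.012     ]
```

View pics/w9.png

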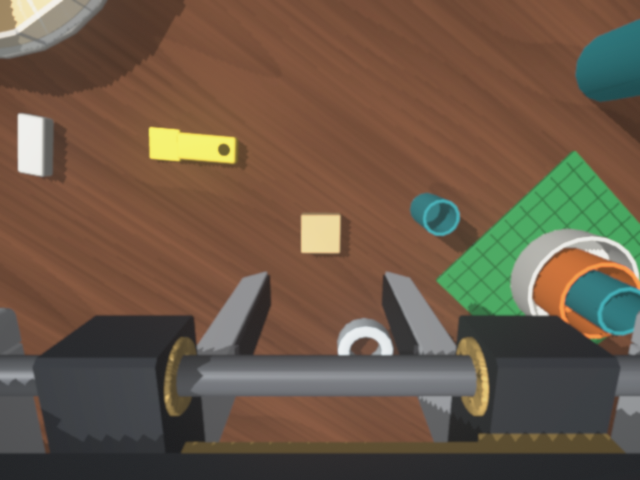

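The tile is square to the jaws at (320,234). I descend and grip it.

```bash
python3 -m inch '[[[1,-4,50],[0,0,0],0.6],[[1,-4,95],[0,0,0],0.6],[[1,-4,115],[0,0,0],0.6],[[1,-4,123],[0,0,0],0.6],[[1,-4,126],[0,0,0],0.6],[[1,-4,126],[0,0,0],0.6],[[1,-4,126],[0,0,0],0.2],[[1,-4,126],[0,0,0],0.2],[[1,-4,126],[0,0,0],0.2],[[1,-4,126],[0,0,0],0.2]]' 15
python3 -m inch '[[[0,0,0],[0,0,0],0.2],[[0,0,-50],[0,0,0],0.2],[[0,0,-100],[0,0,0],0.2],[[0,0,-110],[0,0,0],0.2],[[0,0,-110],[0,0,0],0.2]]'
python3 - <<'E'
from h import *
w=grab("wrist");cv2.imwrite("pics/w10.png",w["color"][:,:,::-1])
print(go((.523,.198,.12),np.radians(6.6)))
E
```

```text
time_s: 15.22
position: [0.4483, -0.0664, 0.0058]
orientation: [0.0, 0.952, 0.305, 0.0]
ft_force: [-1.3, -0.7, 4.3]
finger_gap: 0.0315
time_s: 15.85
position: [0.4478, -0.0663, 0.1153]
orientation: [0.0, 0.952, 0.305, 0.0]
ft_force: [-0.2, 0.7, -0.4]
finger_gap: 0.0315
[[215.3, -170.8, -5.7], [-0.002, 0.0, -1.066]]
```

View pics/w10.png

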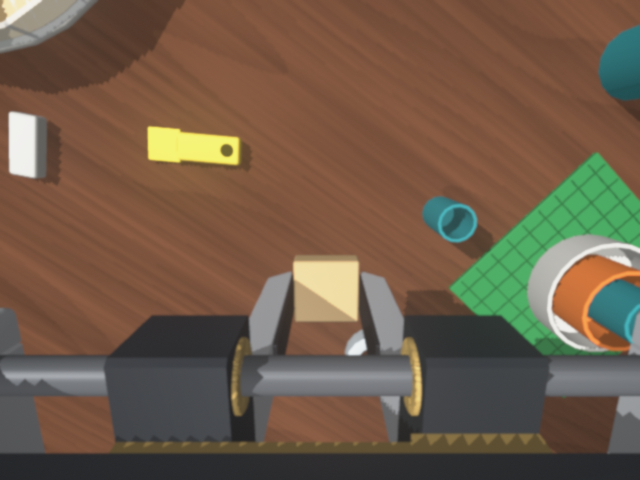

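```bash
python3 -m inch '[[[215,-171,-5],[0,0,-1.066],0.2],[[215,-171,-5],[0,0,-1.066],0.2],[[215,-171,-5],[0,0,-1.066],0.2],[[215,-171,-5],[0,0,-1.066],0.2],[[215,-171,-5],[0,0,-1.066],0.2],[[215,-171,-5],[0,0,-1.066],0.2],[[215,-171,-5],[0,0,-1.066],0.2],[[215,-171,-5],[0,0,-1.066],0.2],[[215,-171,-5],[0,0,-1.066],0.2]]'
python3 - <<'E'
from h import *
w=grab("wrist");cv2.imwrite("pics/w11.png",w["color"][:,:,::-1])
print(go((.523,.198,.022),np.radians(6.6)))
E
```

```text
time_s: 17.02
position: [0.5234, 0.1972, 0.12]
orientation: [-0.0, 0.666, 0.746, -0.0]
ft_force: [0.1, -0.2, -0.1]
finger_gap: 0.0318
[[0.8, -0.4, 98.2], [-0.0, 0.0, -0.002]]
```

View pics/w11.png

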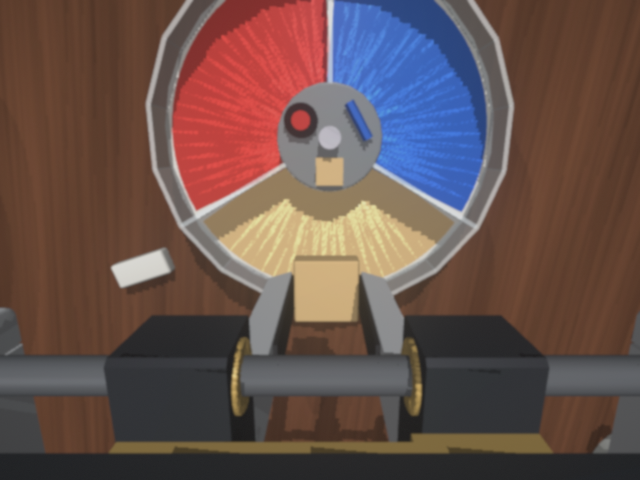

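The carousel lies symmetric in this view, with its pivot at (330,137). I check that by ray before lowering.

```bash
python3 - <<'E'
from h import *
w=grab("wrist");p=cast(w,330,137,.05);print(p)
for uv in((330,0),(190,222),(472,222)):
    q=cast(w,*uv,.043);d=q-p;print(np.hypot(*d[:2]),np.degrees(np.arctan2(d[1],d[0])))
print(go((.523,.198,.022)))
E
python3 -m inch '[[[3,0,40],[0,0,0],0.2],[[3,0,70],[0,0,0],0.2],[[3,0,88],[0,0,0],0.2],[[3,0,95],[0,0,0],0.2],[[3,0,97],[0,0,0],0.2],[[3,0,97],[0,0,0],0.2],[[3,0,97],[0,0,0],0.2]]'
```

```text
[0.51749988 0.27298342 0.05      ]
0.08032493542163892 96.57844361521263
0.11228986588931285 -143.2275370316299
0.11380631299533862 -23.351195764452058
[[0.8, -0.6, 98.4]]
time_s: 18.0
position: [0.5239, 0.2008, 0.0242]
orientation: [0.001, 0.665, 0.747, 0.001]
ft_force: [-0.8, -1.0, 0.1]
finger_gap: 0.0317
```

```bash
python3 -m inch '[[[0,0,2.5],[0,0,0],0.2],[[0,0,2.5],[0,0,0],0.2],[[0,0,2.5],[0,0,0],0.5],[[0,0,2.5],[0,0,0],0.5],[[0,0,2.5],[0,0,0],0.5],[[0,0,-50],[0,0,0],0.6],[[0,0,-100],[0,0,0],0.7],[[0,0,-100],[0,0,0],0.7],[[0,0,-100],[0,0,0],0.7]]'
python3 - <<'E'
from h import *
w=grab("wrist");cv2.imwrite("pics/w12.png",w["color"][:,:,::-1])
print(go((.698,.0635,.12),np.radians(-28)))
E
```

```text
time_s: 19.12
position: [0.5227, 0.2005, 0.1229]
orientation: [-0.0, 0.665, 0.747, -0.0]
ft_force: [0.1, 0.8, -0.2]
finger_gap: 0.0659
[[-156.2, 159.0, 1.8], [-0.002, 0.001, 0.604]]
```

View pics/w12.png

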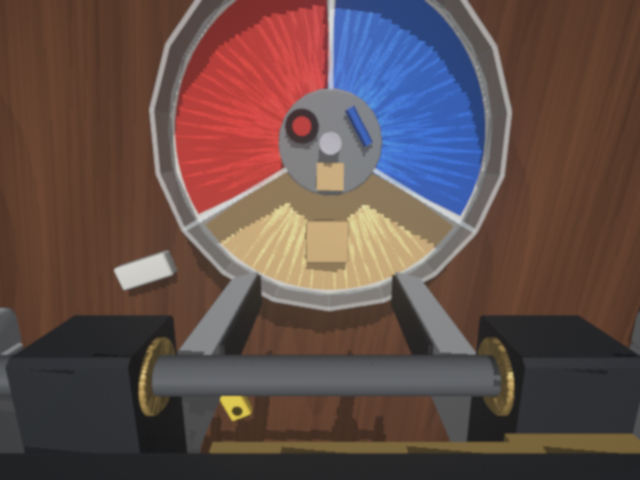

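The tile lies flat in the tan bay at (327,242), and the carousel has not turned. Next is the rod.

```bash
python3 -m inch '[[[-156,159,0],[0,0,0.604],0.6],[[-156,159,0],[0,0,0.604],0.6],[[-156,159,0],[0,0,0.604],0.5],[[-156,159,0],[0,0,0.604],0.5],[[-156,159,0],[0,0,0.604],0.5],[[-156,159,0],[0,0,0.604],0.5],[[-156,159,0],[0,0,0.604],0.5]]'
python3 - <<'E'
from h import *
w=grab("wrist");cv2.imwrite("pics/w13.png",w["color"][:,:,::-1])
c=blobs(mask(w,(100,120,60),(120,255,255),(230,150,430,330)))[0];p=cast(w,*cen(c),.009)
bx=cv2.boxPoints(cv2.minAreaRect(c));W=np.array([cast(w,*q,.012)[:2] for q in bx]);e=np.diff(W,axis=0)
print(p,[(np.hypot(*x).round(4),np.degrees(np.arctan2(x[1],x[0])).round(1)) for x in e[:2]])
print(go((.698,.0635,.004),np.radians(-28)),go((p[0],p[1],.004)))
E
```

```text
time_s: 20.05
position: [0.6977, 0.0652, 0.1229]
orientation: [-0.001, 0.857, 0.516, -0.001]
ft_force: [0.1, -0.8, 0.1]
finger_gap: 0.047
[0.70217917 0.06604563 0.009     ] [(np.float64(0.0116), np.float64(-27.9)), (np.float64(0.0641), np.float64(-117.5))]
[[-1.4, 0.9, 119.4], [-0.001, 0.0, 0.001]] [[2.8, 3.4, 119.4]]
```

View pics/w13.png

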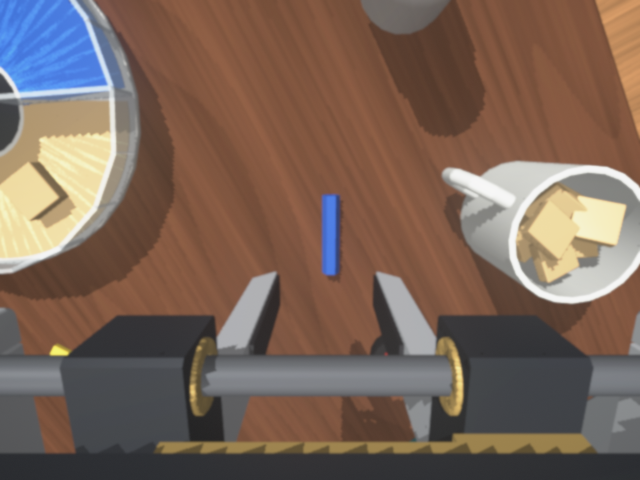

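```bash
python3 - <<'E'
from h import *
t=grab("top");s=grab("scene");w=grab("wrist")
cv2.imwrite("pics/m.png",np.hstack([cv2.resize(t["color"][50:130,260:340,::-1],(400,400)),cv2.resize(s["color"][300:400,375:475,::-1],(400,400))]))
for z in(.07,.08,.09,.10,.11): print(z,cast(t,305,86,z)[:2].round(3),cast(s,427,338,z)[:2].round(3),cast(w,575,233,z)[:2].round(3))
E
```

```text
0.07 [0.833 0.007] [0.835 0.015] [0.846 0.005]
0.08 [0.829 0.007] [0.841 0.008] [0.841 0.011]
0.09 [0.825 0.006] [0.847 0.002] [0.837 0.016]
0.1 [0.82  0.006] [ 0.853 -0.005] [0.832 0.021]
0.11 [0.816 0.006] [ 0.859 -0.011] [0.827 0.026]
```

View pics/m.png

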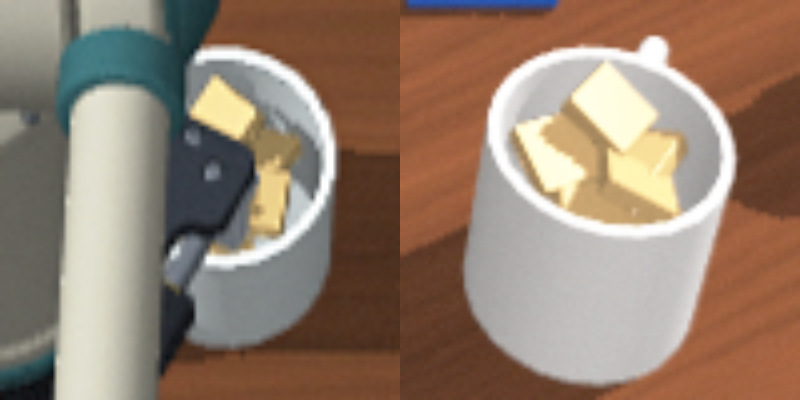

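The mug rim is about 80 mm high, below the gripper body's 101 mm at the grasp. I descend onto the rod.

```bash
python3 -m inch '[[[1,2,50],[0,0,0],0.5],[[1,2,90],[0,0,0],0.5],[[1,2,108],[0,0,0],0.5],[[1,2,115],[0,0,0],0.5],[[1,2,118],[0,0,0],0.5],[[1,2,118],[0,0,0],0.5],[[1,2,118],[0,0,0],0],[[1,2,118],[0,0,0],0],[[1,2,118],[0,0,0],0],[[1,2,118],[0,0,0],0]]' 15
python3 -m inch '[[[0,0,0],[0,0,0],0],[[0,0,-50],[0,0,0],0],[[0,0,-100],[0,0,0],0],[[0,0,-115],[0,0,0],0],[[0,0,-115],[0,0,0],0]]'
python3 - <<'E'
from h import *
w=grab("wrist");cv2.imwrite("pics/w14.png",w["color"][:,:,::-1])
print(go((.576,.317,.12),np.radians(36.6)))
E
```

```text
time_s: 21.5
position: [0.7015, 0.0639, 0.0056]
orientation: [0.0, 0.857, 0.515, 0.0]
ft_force: [-0.0, 0.7, 1.1]
finger_gap: 0.0125
time_s: 22.12
position: [0.7017, 0.0639, 0.1211]
orientation: [0.0, 0.857, 0.515, 0.001]
ft_force: [0.4, -0.6, -0.4]
finger_gap: 0.0127
[[164.9, -228.9, -0.5], [-0.002, -0.0, -1.128]]
```

View pics/w14.png

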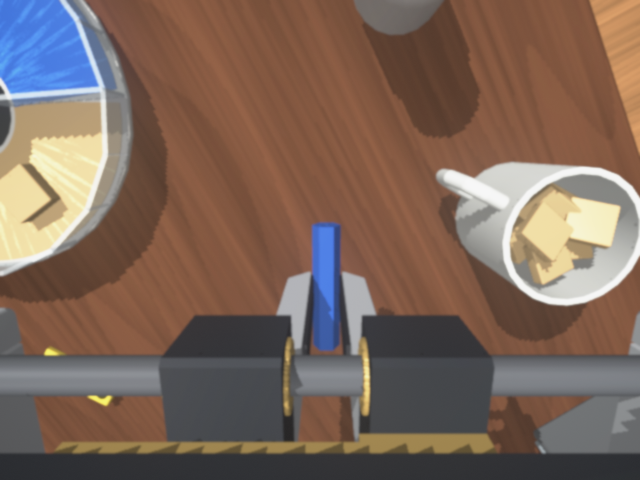

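```bash
python3 -m inch '[[[165,-229,0],[0,0,-1.128],0],[[165,-229,0],[0,0,-1.128],0],[[165,-229,0],[0,0,-1.128],0],[[165,-229,0],[0,0,-1.128],0],[[165,-229,0],[0,0,-1.128],0],[[165,-229,0],[0,0,-1.128],0],[[165,-229,0],[0,0,-1.128],0],[[165,-229,0],[0,0,-1.128],0],[[165,-229,0],[0,0,-1.128],0]]'
python3 - <<'E'
from h import *
w=grab("wrist");cv2.imwrite("pics/w15.png",w["color"][:,:,::-1])
print(go((.576,.317,.022),np.radians(36.6)))
E
```

```text
time_s: 23.3
position: [0.5768, 0.3164, 0.1197]
orientation: [-0.0, 0.45, 0.893, -0.0]
ft_force: [-0.1, -0.5, 0.4]
finger_gap: 0.0128
[[0.9, -0.4, 98.0], [-0.001, -0.0, -0.002]]
```

View pics/w15.png

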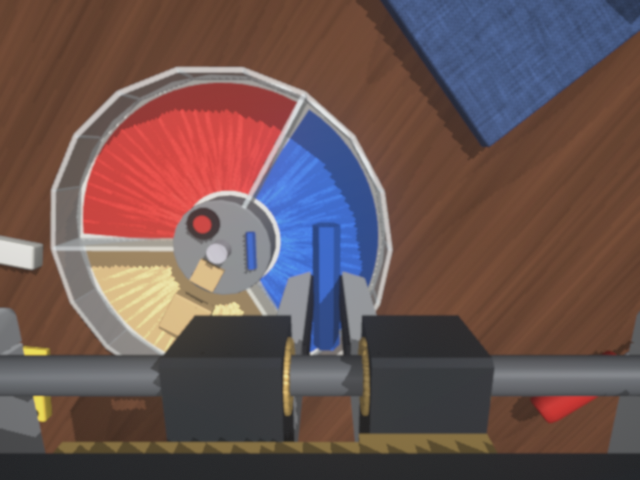

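The rod is parallel to the sample rod and over the blue bay. I lower and release it.

```bash
python3 -m inch '[[[1,0,40],[0,0,0],0],[[1,0,70],[0,0,0],0],[[1,0,88],[0,0,0],0],[[1,0,96],[0,0,0],0],[[1,0,98],[0,0,0],0],[[1,0,98],[0,0,0],0],[[1,0,98],[0,0,0],0]]'
```

```text
time_s: 24.22
position: [0.5768, 0.3182, 0.0234]
orientation: [0.001, 0.449, 0.893, 0.001]
ft_force: [-0.2, -1.0, -0.5]
finger_gap: 0.0129
```

```bash
python3 -m inch '[[[0,0,2],[0,0,0],0],[[0,0,2],[0,0,0],0],[[0,0,2],[0,0,0],0.35],[[0,0,2],[0,0,0],0.35],[[0,0,2],[0,0,0],0.35],[[0,0,-50],[0,0,0],0.35],[[0,0,-100],[0,0,0],0.6],[[0,0,-100],[0,0,0],0.6],[[0,0,-100],[0,0,0],0.6]]'
python3 - <<'E'
from h import *
w=grab("wrist");cv2.imwrite("pics/w16.png",w["color"][:,:,::-1])
print(go((.700,-.059,.12),np.radians(-20)))
E
```

```text
time_s: 25.35
position: [0.5756, 0.3177, 0.122]
orientation: [-0.0, 0.449, 0.893, -0.0]
ft_force: [0.0, 0.4, -0.4]
finger_gap: 0.056
[[-376.7, -124.3, 1.2], [-0.003, 0.001, 0.988]]
```

View pics/w16.png

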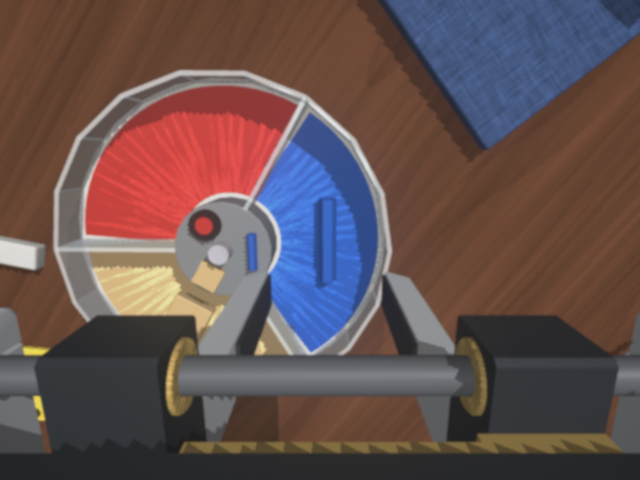

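The rod lies flat in the blue bay at (327,242). Next is the wheel.

```bash
python3 - <<'E'
from h import *
print(go((.700,-.059,.125),0.0))
E
python3 -m inch '[[[-377,-124,0],[0,0,0.638],0.7],[[-377,-124,0],[0,0,0.638],0.7],[[-377,-124,0],[0,0,0.638],0.7],[[-377,-124,0],[0,0,0.638],0.7],[[-377,-124,0],[0,0,0.638],0.7],[[-377,-124,0],[0,0,0.638],0.7],[[-377,-124,0],[0,0,0.638],0.7],[[-377,-124,0],[0,0,0.638],0.7],[[-377,-124,0],[0,0,0.638],0.7]]'
python3 - <<'E'
from h import *
w=grab("wrist");cv2.imwrite("pics/w17.png",w["color"][:,:,::-1])
c=blobs(mask(w,(0,150,120),(6,255,255),(200,130,450,330)))+blobs(mask(w,(174,150,120),(180,255,255),(200,130,450,330)))
p=cast(w,*cen(c[0]),.018);print(p,cv2.contourArea(c[0]))
print(go((.6995,-.059,.005),0.0),go((p[0],p[1],.005)))
E
```

```text
[[-376.7, -124.3, -3.8], [-0.003, 0.0, 0.639]]
time_s: 26.52
position: [0.7005, -0.0566, 0.1217]
orientation: [-0.001, 0.706, 0.708, -0.0]
ft_force: [-0.9, -0.3, -0.8]
finger_gap: 0.066
[ 0.70094613 -0.05739845  0.018     ] 987.0
[[-2.9, -1.0, 117.0], [-0.001, -0.001, 0.003]] [[-1.3, 0.5, 117.0]]
```

View pics/w17.png

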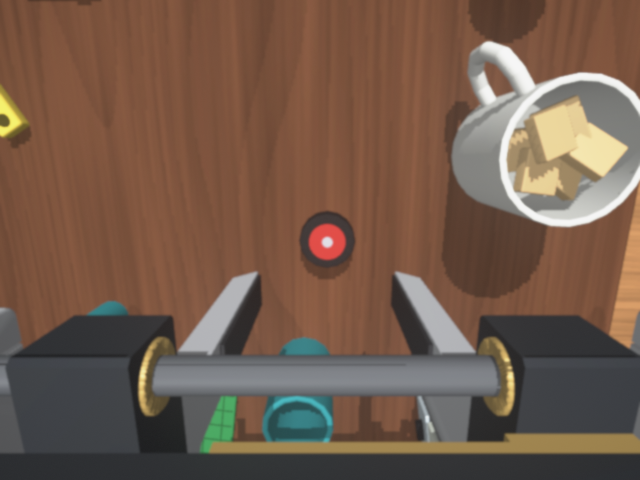

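```bash
python3 -m inch '[[[-1.5,0,50],[0,0,0],0.7],[[-1.5,0,90],[0,0,0],0.7],[[-1.5,0,108],[0,0,0],0.7],[[-1.5,0,114],[0,0,0],0.7],[[-1.5,0,116],[0,0,0],0.7],[[-1.5,0,116],[0,0,0],0.7],[[-1.5,0,116],[0,0,0],0.3],[[-1.5,0,116],[0,0,0],0.3],[[-1.5,0,116],[0,0,0],0.3],[[-1.5,0,116],[0,0,0],0.3]]' 15
python3 -m inch '[[[0,0,0],[0,0,0],0.3],[[0,0,-50],[0,0,0],0.3],[[0,0,-100],[0,0,0],0.3],[[0,0,-115],[0,0,0],0.3],[[0,0,-115],[0,0,0],0.3]]'
python3 - <<'E'
from h import *
w=grab("wrist");cv2.imwrite("pics/w18.png",w["color"][:,:,::-1])
print(go((.4475,.3025,.14),np.radians(66.6)))
E
```

```text
time_s: 27.82
position: [0.7017, -0.0603, 0.0069]
orientation: [0.0, 0.707, 0.707, 0.0]
ft_force: [-0.6, -0.3, 2.5]
finger_gap: 0.0434
time_s: 28.45
position: [0.7017, -0.0601, 0.1219]
orientation: [0.001, 0.707, 0.707, 0.0]
ft_force: [-0.0, 0.3, -1.1]
finger_gap: 0.0437
[[362.7, -252.8, -19.3], [-0.002, -0.001, -1.161]]
```

View pics/w18.png

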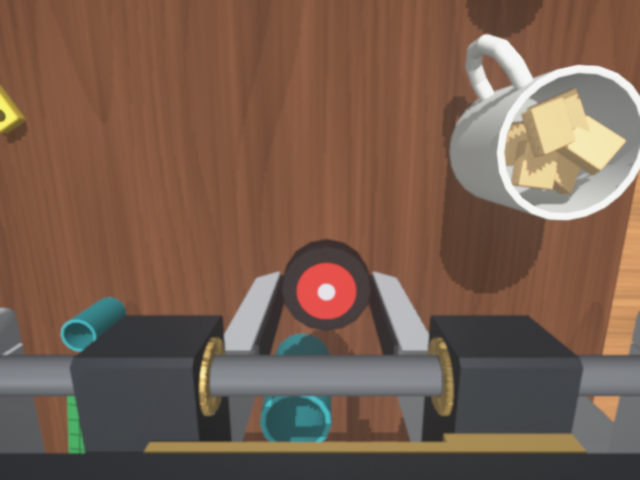

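The wheel is held flat. I carry it to the red bay.

```bash
python3 -m inch '[[[363,-253,-5],[0,0,-1.161],0.3],[[363,-253,-5],[0,0,-1.161],0.3],[[363,-253,-5],[0,0,-1.161],0.3],[[363,-253,-5],[0,0,-1.161],0.3],[[363,-253,-5],[0,0,-1.161],0.3],[[363,-253,-5],[0,0,-1.161],0.3],[[363,-253,-5],[0,0,-1.161],0.3],[[363,-253,-5],[0,0,-1.161],0.3],[[363,-253,-5],[0,0,-1.161],0.3],[[363,-253,-5],[0,0,-1.161],0.3]]'
python3 - <<'E'
from h import *
w=grab("wrist");cv2.imwrite("pics/w19.png",w["color"][:,:,::-1])
print(go((.4475,.3025,.024),np.radians(66.6)))
E
```

```text
time_s: 29.75
position: [0.4488, 0.3013, 0.1255]
orientation: [-0.0, 0.204, 0.979, -0.001]
ft_force: [0.4, -0.4, -0.6]
finger_gap: 0.0435
[[1.9, 0.7, 101.8], [-0.001, -0.0, -0.003]]
```

View pics/w19.png

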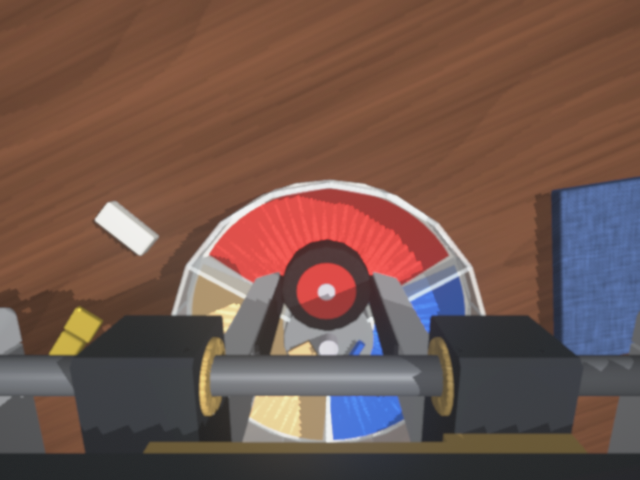

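```bash
python3 -m inch '[[[2,0,40],[0,0,0],0.3],[[2,0,70],[0,0,0],0.3],[[2,0,90],[0,0,0],0.3],[[2,0,99],[0,0,0],0.3],[[2,0,102],[0,0,0],0.3],[[2,0,102],[0,0,0],0.3],[[2,0,102],[0,0,0],0.3]]'
```

```text
time_s: 30.68
position: [0.4469, 0.3037, 0.0252]
orientation: [0.001, 0.203, 0.979, 0.0]
ft_force: [-0.2, -0.1, -0.7]
finger_gap: 0.0433
```

```bash
python3 -m inch '[[[0,0,2.5],[0,0,0],0.3],[[0,0,2.5],[0,0,0],0.3],[[0,0,2.5],[0,0,0],0.65],[[0,0,2.5],[0,0,0],0.65],[[0,0,2.5],[0,0,0],0.65],[[0,0,-50],[0,0,0],0.65],[[0,0,-100],[0,0,0],0.65],[[0,0,-150],[0,0,0],0.65],[[0,0,-150],[0,0,0],0.65]]'
python3 -m inch '[[[200,0,-150],[0,0,0],0.65],[[200,0,-150],[0,0,0],0.65],[[200,0,-150],[0,0,0],0.65],[[200,0,-150],[0,0,0],0.65],[[200,0,-150],[0,0,0],0.65],[[200,0,-150],[0,0,0],0.65]]'
python3 - <<'E'
from h import *
t=grab("top");cv2.imwrite("pics/t20.png",cv2.resize(t["color"][130:350,80:500,::-1],None,fx=1.9,fy=1.9,interpolation=cv2.INTER_CUBIC))
s=grab("scene");cv2.imwrite("pics/s20.png",s["color"][:,:,::-1])
c=blobs(mask(t,(25,150,120),(34,255,255),(240,275,310,320)))[0];print("pry",cast(t,*cen(c),.005),s["s"]["position"])
E
```

```text
time_s: 31.8
position: [0.4489, 0.3048, 0.1788]
orientation: [0.004, 0.203, 0.979, 0.003]
ft_force: [0.4, 0.4, 0.2]
finger_gap: 0.0614
time_s: 32.55
position: [0.2627, 0.3824, 0.3229]
orientation: [-0.0, 0.203, 0.979, -0.001]
ft_force: [0.5, 0.1, 0.1]
finger_gap: 0.0613
pry [0.44550372 0.05442293 0.005     ] [0.26296987 0.382059   0.32244394]
```

View pics/t20.png

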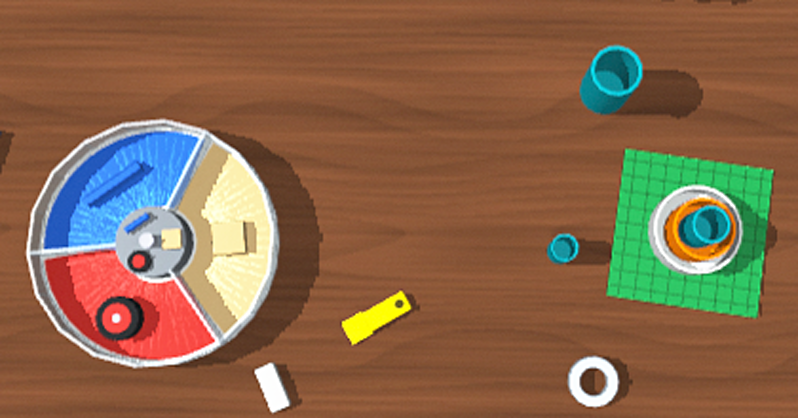

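View pics/s20.png

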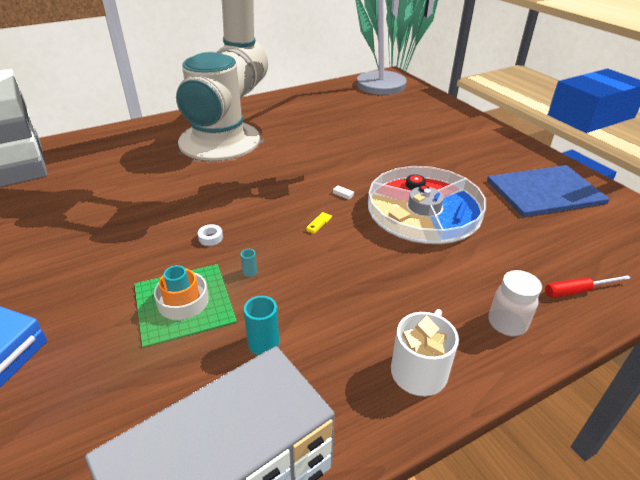

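The views show the wheel, tile and rod lying in their bays and the pots nested. I make a last numeric check.

```bash
python3 - <<'E'
from h import *
t=grab("top");pv=np.array([.516,.2728])
Z=lambda a,b:(80+a/1.9,130+b/1.9)
for n,p,z,a in(("wheel",Z(118,318),.033,156.6),("tile",Z(230,239),.027,-83.4),("rod",Z(118,185),.027,36.6)):
    d=cast(t,*p,z)[:2]-pv;c,s=np.cos(np.radians(a)),np.sin(np.radians(a));print(n,"bay x,y",np.round([c*d[0]+s*d[1]-.075,-s*d[0]+c*d[1]],4))
o=cast(t,*Z(702,229),.054)[:2];k=cast(t,*Z(711,227),.073)[:2];print(o,k,k-o)
E
```

```text
wheel bay x,y [0.0054 0.0047]
tile bay x,y [ 0.0011 -0.0059]
rod bay x,y [-0.0089 -0.0031]
[ 0.53203817 -0.25853211] [ 0.53203523 -0.26195985] [-2.94249992e-06 -3.42774663e-03]
```

```bash
python3 - <<'E'
from h import *
print(arm.sign_off(),arm.get_state()["time_s"])
E
```

```text
the job is handed in; nothing more can be done
the job is handed in; nothing more can be done
```

The desk is cleared and the job handed in, at about 33 s of robot time. The hand-in gives no verdict.

The orange pot went into the white pot first, then the mid-sized teal pot into the orange one. After that the tile, rod and wheel went into the tan, blue and red bays.

Last checks, by camera:
- **Pots:** They look upright. By the top camera the teal and orange centres are about 3 mm apart, and the orange and white centres about 2 mm.
- **Bays:** Wheel, tile and rod look flat and lie within about 10 mm of their bay origins. The carousel had not visibly turned.
- **Pry tool:** It reads where it did at the start, to the millimetre.
- **Robot:** The gripper was open and well clear of everything, and wrist forces reported at the ends of moves stayed under 5 N.

One disagreement: the top and wrist cameras differed by up to 7 mm on the orange pot's position in x. I aimed between them for the teal pot. One scene-camera reading of the orange pot was spoiled by the white rim hiding part of it, so I discarded it.

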